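Take the empty core out of the pattern-paper dispenser

ROBOT

A 6-joint arm with a two-finger parallel gripper is mounted at the origin on the work surface. World frame = base frame: x ahead of the robot, y to its left, z up, the work surface at z = 0. Lengths are in m, angles in rad, forces in N, time in s.
With the tool pointing down it reaches from about 0.35 to 0.975 m from the base axis. Payload 4.9 kg.
Tool frame: the origin (TCP) lies between the finger pads; the fingertips stand 25 mm ahead of it and the grasp point (between the pads) lies 6 mm ahead of it (manip.tcp_to_tips is the z of the fingertips in the tool frame, in m); z points along the fingers, y is the line along which they close (so a half turn about z gives the same grasp; the last joint's range is limited). The gripper opens to 85 mm and grips with 20 to 120 N. Pads are 22 mm wide; open, the fingers measure 114 mm over their backs; the gripper's body (76 mm by 85 mm) begins 54 mm behind the grasp point. The pads swing forward as they close: fully open they stand 13 mm farther back than shut.
Start: joints at [-1.309, 0.053, 1.613, -0, 1.476, -0.119], TCP at [0.232, -0.58, 0.233] pointing down, gripper open.
Joint ranges: [-3.01, 3.01], [-1.01, 2.22], [0.06, 2.58], [-1.02, 4.17], [0.09, 2.62], [-3.14, 3.14]. Speed limits (rad/s): [2.57, 2.57, 3.14, 3.14, 3.14, 3.14].

INTERFACE

Orientations are given as a unit quaternion [w, x, y, z].
In Python, from plant import manip gives the robot as it stands. The module is installed in compiled form; this text tells all that it offers.
- The arm moves only by the tool arm_command, never from a script. Its argument "moves" is a list of rows, each a list of 3 entries, a list of its own where there are three numbers: the opening, from -1 (shut) to 1 (fully open), then the shift along the tool's x, y, z in units of 0.15 m (1.0 is 0.15 m), then the turn about the tool's z in units of 2 pi rad (1.0 is 2 pi rad). A call has 1 to 20 rows; each row is the pose to reach, as a shift and turn from the pose commanded when the call began, along the tool's axes at that moment, turning the shorter way round; what a row does not reach only later rows make up. A row lasts 1/12 s, in which the tool goes at most 41.7 mm and 7.16 degrees, less where a joint would pass 70% of its speed; a pose out of reach is approached as far as the arm can. A call with a number of a shift or a turn outside -1 to 1 is refused whole. A call with a gripper value outside its range is refused whole. The fingers move at their own pace and stop on an object; the grip force is fixed at half the most. Time passes only in rows, so rows that repeat a pose let the fingers close. It gives the time, the measured TCP pose, the force, the opening and the grip force at its end, in the units of the state.
- manip.state(): the state, without advancing time (a new reading comes with each control period).
- manip.grab_frame(name): name is "scene" or "top"; returns a dict with "frame" (420x560x3 uint8, red, green, blue), "fx", "fy", "cx", "cy" (pixels), "k1" (the pictures are not rectified: a ray, as slopes to the right and down, at radius r is drawn at 1 + k1 r^2 times it, then the intrinsics apply), "R" (3x3) and "t" (3): a world point X has camera coordinates R X + t. Camera axes: x right, y down, z forward; pixel columns grow to the right and rows downward; lengths in m; the calibration is good to about 2 mm. A picture is of the moment at which its call begins. There is no depth.
- manip.job_done(): hands the job in; it is judged then, once.
Trained networks look in a picture, given as the dict that the camera call returned (one of the last four; its "shot" number tells which), for a name from the list of things; names that differ only in an ending like _2 or _b are one class to them, and where a whole thing is asked for, a point or a joint stands for the part that bears it (a point fixed in the world has none). Each returns a list of dicts, best first, with "confidence" (0 to 1); they miss things now and then, are a little off and sometimes report something else, mostly with a low value. They report only what shows in the picture. A call takes as long as a camera call.
- manip.search_frame(picture, target): "extent" ([left, top, right, bottom] in pixels, round what is visible of it).
The state is a dict: "time": time; "joint_pos": joint angles; "joint_vel": joint speeds; "joint_efforts": joint torques, N m; "tool_pos": TCP position; "tool_rot": TCP orientation; "contact_force": force on the tool from outside, world axes, zero at the start; "ft_torque": the same for the moment, N m; "gripper_width": opening from 0.0 (shut) to 1.0 (fully open); "grasp_force": force on a finger pad.
Only numpy, scipy, OpenCV 4.12 (cv2) and the standard library are available. Lean on these libraries where they do the work, as an engineer would, in place of code of your own. Each camera call takes 0.05 s, during which the arm holds its last target. There are 200 camera calls.

TASK

The pattern paper on the bench dispenser is used up. Flip the dispenser's cam lever fully open and leave it open, then ease the empty core with its axle out of the seats and let it down the slots into the tray at the dispenser's front, keeping it in check all the way so that it neither runs nor drops, and leave it lying there clear of the slots. Leave the other things on the bench where they are.

Things in the scene. Friction and masses are not known exactly. Their poses are not given: they have to be found in the camera images.
- dispenser: Grey sheet-metal pattern-paper dispenser fixed to the bench, 240 wide (y), 215 deep (x), 140 mm high. Origin: on the bench between the cheeks; x points to its back, y along the axle, z up; the front (tray) faces -x. Cheek plates at y = +-112 to 117, x -58 to 80 mm, top z = 140, each with a slot 18 mm wide, open at the front. Between them only the core stands above z = 62 mm.
- core: Empty brown cardboard core on a steel axle, one rigid piece, 0.3 to 0.6 kg: core 56 mm in diameter, 200 long (218 over its 22 mm end collars); axle 12 mm in diameter, 276 long, through both cheeks. Origin: middle of the axis; y along it; x, z turn as it rolls. It starts lying in the seats by its weight; 2 to 4 N push it forward over the sill, then it runs down, one end first, unless held.
- cam_lever (a joint): Cam lever angle, rad: 0 closed (its nose locks the axle in the seat), 1.9 fully open at its stop. Outside the -y cheek; turns about the y line through lever_pivot. Closed, the handle points up and back, 60 degrees above the dispenser's +x; opening swings it up and over towards the front, to point at -x, 11 degrees above level. Friction holds it anywhere; it takes about 3 N at the tip.
- lever_pivot (a point): Point on the cam lever's turning axis, level with the handle's middle: x = 5, y = -132, z = 116 mm in the dispenser's frame. Fixed; axes as the dispenser's.
- lever_tip (a point): End of the cam lever's black round handle (centre of its rounded end), 78 mm from the turning axis, y = -132 mm in the dispenser's frame. The handle is 15 mm thick, black from 34 mm from the axis to 7.5 mm beyond this point.
- seat (a point): Point on the dispenser: the core's origin when the axle lies in its seats, at the upper back ends of the slots (x = 27, y = 0, z = 95 mm in the dispenser's frame; axes as its). To leave, the axle first rises 1.5 mm over a low sill 11 mm in front (-x) of here; then the slots fall at 45 degrees to the front (axis at z = x + 82 mm when on the slot's lower edge, 6 mm of room above).
- mouth (a point): Point on the dispenser: the core's origin at the foot of the slots, where the core begins to ride on the tray floor (x = -39, y = 0, z = 43 mm in the dispenser's frame; axes as its). The cheeks' front edges are 19 mm further to the front (x = -58).
- tray (a point): Point on the tray floor under the core's resting place (x = -101, y = 0, z = 7.5 mm in the dispenser's frame; axes as its). The floor falls 7 degrees to the front, so a core let go past the mouth rolls gently against the front lip (inner face x = -125, top z = 21 mm) and rests with its axis 28 mm above this point.
- pliers: Bystander: running pliers with red handles, 195 mm long, lying on the dispenser's +y side. Origin under the joint.
- offcut: Bystander: flat green glass offcut, about 115 by 80 by 4 mm, on the dispenser's -y side. Origin under its middle.
- marker: Bystander: grey and black marker pen, 137 mm long, 13 mm thick, lying in front of the tray.
- tape: Bystander: small black tape dispenser, 95 by 32 mm, 57 mm high, behind the paper dispenser.
- ruler: Bystander: steel ruler 300 by 30 by 4 mm, to the robot's left.
- foil_roll: Bystander: flat roll of copper foil, 72 mm in diameter, 8 mm high, near right.

How it is judged:
By the outcome, as a careful person would: the job done as asked, in the order asked, and still so for the second after the job is handed in, with the robot touching nothing.
It also fails if it takes over 56 s, if anything falls off the work surface, if the arm or the gripper's body presses on something with over 40 N, if the wrist force passes 120 N, or if a joint passes its speed limit or range.

## Working session

There is one attempt and no reset: what is moved stays moved. The work goes in short steps, Python scripts to look and compute and a tool call to move; the robot and the scene stay as the last step left them, time stands still between calls to the robot, and variables do not carry over. Pictures are saved under pics/ and viewed, at most 10 in all, crops included, and the job is handed in when it is done.

Besides the shell and the picture viewer there is one more tool, called by a JSON object that holds its "fn" and its "kwargs", one argument or row to a line. arm_command: Moves the arm, as the interface text tells. Shifts and turns lie within -1 to 1; 1 stands for 0.15 m of shift or 2 pi rad of turn. Its arguments: {"type":"object","properties":{"moves":{"type":"array"}},"required":["moves"]}

```bash
mkdir -p pics; cat > h.py <<'E'
import numpy as np, cv2, json
from plant import manip
def proj(f,X):
    c=np.asarray(X)@f['R'].T+f['t']; s=c[...,:2]/c[...,2:]
    r2=(s**2).sum(-1,keepdims=True); s=s*(1+f['k1']*r2)
    return s*[f['fx'],f['fy']]+[f['cx'],f['cy']]
def ray(f,uv):
    d=(np.asarray(uv,float)-[f['cx'],f['cy']])/[f['fx'],f['fy']]; s=d.copy()
    for _ in range(20): s=d/(1+f['k1']*(s**2).sum())
    R=np.array(f['R']); return -R.T@f['t'], R.T@np.array([*s,1])
def onz(f,uv,z):
    o,d=ray(f,uv); return o+d*(z-o[2])/d[2]
E
python3 - <<'E'
from h import *
for n in ("scene","top"):
    f=manip.grab_frame(n)
    cv2.imwrite(f'pics/{n}0.png',cv2.resize(f['frame'][:,:,::-1],(800,600)))
    print(n,{k:np.round(f[k],3).tolist() for k in f if k!='frame'})
    for t in ("dispenser","core","cam_lever","lever_tip","pliers","offcut","marker","tape","ruler","foil_roll"):
        print(t,[(np.round(d['extent'],1).tolist(),round(d['confidence'],2)) for d in manip.search_frame(f,t)[:2]])
print(manip.state())
E
```

```text
scene {'fx': 395.886, 'fy': 395.886, 'cx': 275.57, 'cy': 212.613, 'k1': -0.105, 'R': [[-0.097, 0.995, 0.002], [0.795, 0.079, -0.601], [-0.598, -0.056, -0.799]], 't': [0.051, -0.347, 1.531], 'shot': 1}
dispenser [([218.5, 211.0, 317.7, 279.4], 0.96)]
core [([220.9, 232.3, 322.7, 255.6], 0.95)]
cam_lever [([214.3, 222.8, 227.7, 239.0], 0.46), ([217.5, 210.0, 314.8, 277.0], 0.27)]
lever_tip []
pliers [([332.9, 226.3, 347.7, 281.4], 0.76)]
offcut [([195.1, 213.7, 218.3, 245.4], 0.96), ([216.6, 224.0, 228.8, 237.7], 0.53)]
marker [([191.9, 215.1, 218.6, 248.0], 0.55), ([247.1, 198.3, 291.7, 205.2], 0.47)]
tape [([252.7, 286.6, 284.9, 301.5], 0.68)]
ruler [([376.9, 184.9, 459.9, 203.8], 0.93)]
foil_roll [([152.2, 169.5, 173.3, 183.2], 0.6)]
top {'fx': 450.954, 'fy': 450.954, 'cx': 283.798, 'cy': 211.922, 'k1': -0.071, 'R': [[0.003, -1.0, -0.014], [-0.981, -0.0, -0.194], [0.194, 0.014, -0.981]], 't': [0.012, 0.526, 1.205], 'shot': 2}
dispenser [([243.0, 159.4, 343.0, 243.3], 0.79)]
core [([236.7, 169.6, 337.2, 190.9], 0.66)]
cam_lever [([245.0, 159.2, 345.5, 242.8], 0.62), ([335.4, 161.5, 3
[... 496 characters left out ...]
0898561e+00,  5.26705111e-02,  1.61287257e+00,  2.61038914e-05,
        1.47597675e+00, -1.18986167e-01]), 'joint_vel': array([ 2.03466679e-04,  4.62376863e-05,  1.48773337e-03,  1.73043616e-03,
       -2.20660542e-04, -6.52325560e-04]), 'joint_efforts': array([ 2.94878819e-04, -3.93687737e+01, -3.70472431e+01, -4.00272950e-05,
        5.43985570e-04,  1.49071190e-05]), 'tool_pos': array([ 0.232303  , -0.58022478,  0.23303828]), 'tool_rot': array([3.53954630e-05, 9.81929141e-01, 1.89248937e-01, 1.55585390e-05]), 'contact_force': array([ 0.2614342 ,  0.92741569, -0.05726972]), 'ft_torque': array([-0.03617198, -0.01082155, -0.01300739]), 'grasp_force': 0.0, 'gripper_width': 0.9990815329128699}
```

View pics/scene0.png

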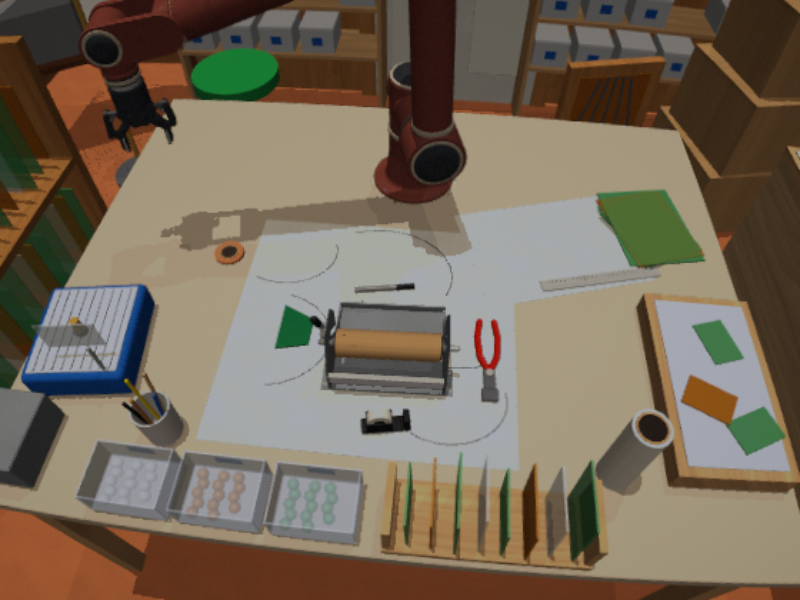

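View pics/top0.png

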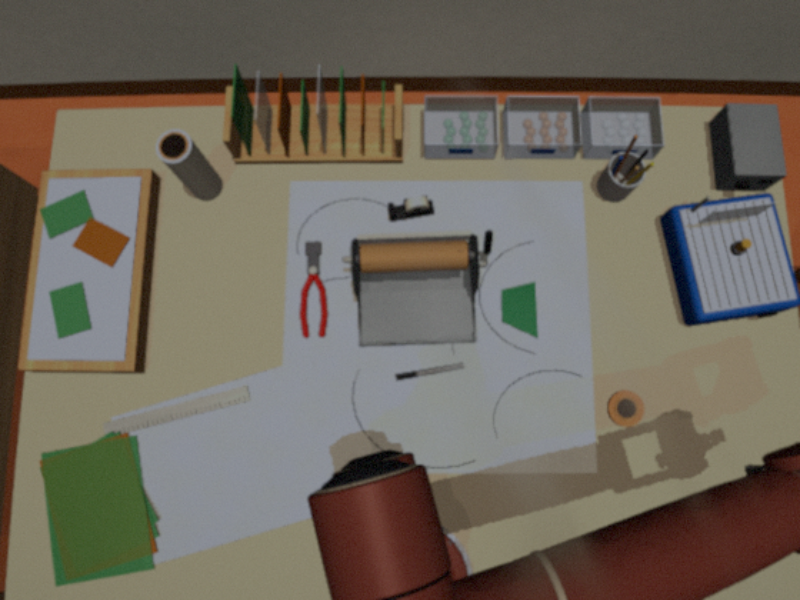

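The scene picture shows the dispenser around (388,347) of 800x600, with its lever at (316,322) closed. The marker lies at (385,288) and the pliers at (487,360). The top picture has the dispenser at (417,290), facing the robot, with the lever at (488,242).

```bash
cat >> h.py <<'E'
from scipy.optimize import minimize, least_squares
def pose(p,X):
    c,s=np.cos(p[2]),np.sin(p[2]); X=np.asarray(X,float)
    return np.stack([p[0]+c*X[...,0]-s*X[...,1],p[1]+s*X[...,0]+c*X[...,1],X[...,2]],-1)
def core_pts(c=(.027,0,.095)):
    a=np.linspace(0,2*np.pi,40); P=[]
    for y in(-.1,.1): P.append(np.stack([c[0]+.028*np.cos(a),c[1]+y+0*a,c[2]+.028*np.sin(a)],-1))
    return np.concatenate(P)
def brown(f,p):
    hsv=cv2.cvtColor(f['frame'],cv2.COLOR_RGB2HSV); m=cv2.inRange(hsv,(5,90,60),(22,255,255))
    u=proj(f,pose(p,[.027,0,.095])).astype(int); z=np.zeros_like(m); z[u[1]-30:u[1]+30,u[0]-75:u[0]+75]=1
    m=m*z; n,l,s,_=cv2.connectedComponentsWithStats(m); k=1+s[1:,4].argmax(); return (l==k).astype(np.uint8)
def poly(f,p,S=8):
    u=proj(f,pose(p,core_pts())); h=cv2.convexHull(((u+.5)*S).astype(np.float32)).astype(np.int32)
    m=np.zeros((420*S,560*S),np.uint8); cv2.fillPoly(m,[h],255); return cv2.resize(m,(560,420),interpolation=cv2.INTER_AREA)/255.
E
python3 - <<'E'
from h import *
F=[manip.grab_frame(n) for n in("scene","top")]
p0=onz(F[1],(290,178),.11); p=np.array([p0[0]-.027,p0[1],0.]); print(p)
M=[brown(f,p) for f in F]; print([m.sum() for m in M])
def cost(q): return sum(np.abs(poly(f,q)-m).sum() for f,m in zip(F,M))
r=minimize(cost,p,method='Nelder-Mead',options=dict(initial_simplex=[p,p+[.015,0,0],p+[0,.015,0],p+[0,0,.06]],xatol=1e-4,fatol=.5))
p=r.x; print(p,r.fun); np.save('p.npy',p)
L=[]
for y in(-.112,-.117,.112,.117):
    L.append([[-.058,y,.14],[.08,y,.14],[.08,y,0]])
L+= [[[0.027,-.138,.095],[.027,.138,.095]],[[.005,-.132,.116],[.005+.0855*.5,-.132,.116+.0855*.866]],[[-.125,-.112,.021],[-.125,.112,.021]]]
for f,n in zip(F,("scene","top")):
    S=5.;x0,y0=(205,195) if n=='scene' else (225,145); w,h=150,110
    im=cv2.resize(f['frame'][y0:y0+h,x0:x0+w,::-1],None,fx=S,fy=S,interpolation=cv2.INTER_CUBIC)
    for l in L:
        u=((proj(f,pose(p,l))-[x0,y0]+.5)*S).astype(np.int32); cv2.polylines(im,[u],False,(255,0,255),1)
    m=cv2.resize(M[0 if n=='scene' else 1][y0:y0+h,x0:x0+w],None,fx=S,fy=S,interpolation=0)
    c,_=cv2.findContours(m,0,1); cv2.drawContours(im,c,-1,(255,255,0),1)
    cv2.imwrite(f'pics/{n}1.png',im)
E
```

```text
[ 0.58071697 -0.00497091  0.        ]
[np.uint64(1499), np.uint64(1522)]
[ 0.58172328 -0.00409638  0.03655871] 137.8078431372549
```

View pics/scene1.png

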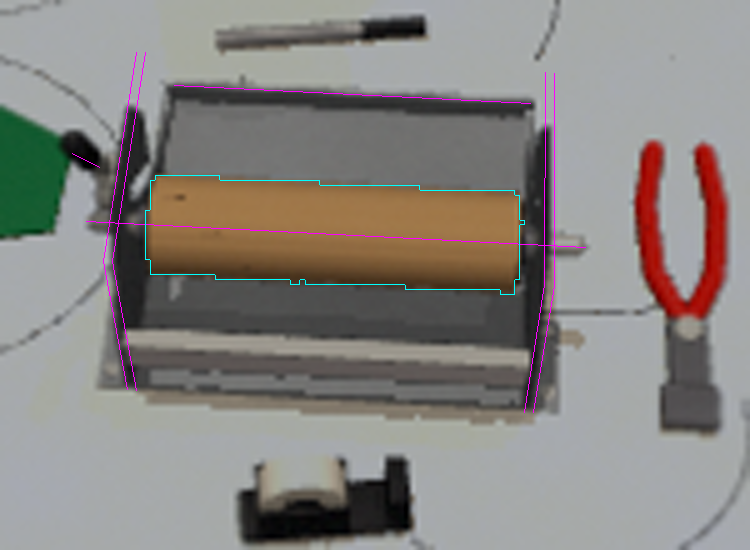

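View pics/top1.png

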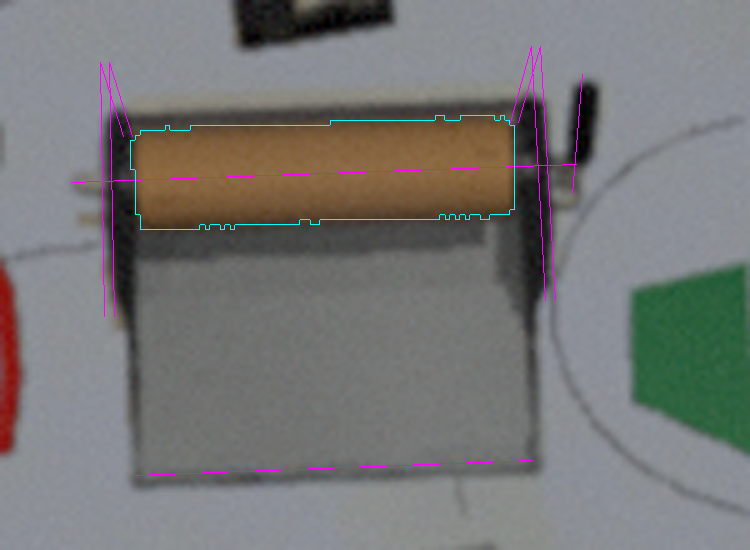

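Dispenser pose is about (0.582, -0.004), yaw 2.1°. The crops show the lever tip at about (65,140) in the scene crop and (588,85) in the top crop, a few mm nearer than the model. The front lip and axle ends match. I'll move to the lever now.

{"fn": "arm_command", "kwargs": {
  "moves": [
    [-1,[1,-0.4,0],-0.195],
    [-1,[1,-0.4,0],-0.195],
    [-1,[1,-0.4,0],-0.195],
    [-1,[1,-0.4,0],-0.195],
    [-1,[1,-0.4,0],-0.195],
    [-1,[1,-0.4,0],-0.195],
    [-1,[1,-0.4,0],-0.195],
    [-1,[1,-0.4,0],-0.195],
    [-1,[1,-0.4,0],-0.195],
    [-1,[1,-0.4,0],-0.195],
    [-1,[1,-0.4,0],-0.195]
  ]
}}

```text
time: 2.12
tool_pos: [0.3493, -0.4687, 0.2331]
tool_rot: [0.0, 0.694, 0.72, -0.0]
contact_force: [0.3, 0.3, 0.3]
gripper_width: -0.002
grasp_force: 0.0
```

{"fn": "arm_command", "kwargs": {
  "moves": [
    [-1,[1,1,0],0],
    [-1,[1,1,0],0],
    [-1,[1,1,0],0],
    [-1,[1,1,0],0],
    [-1,[1,1,0],0],
    [-1,[1,1,0],0]
  ]
}}

```text
time: 2.62
tool_pos: [0.4973, -0.3089, 0.2332]
tool_rot: [0.0, 0.693, 0.721, 0.001]
contact_force: [-0.8, -1.0, -0.3]
gripper_width: 0.001
grasp_force: 0.0
```

{"fn": "arm_command", "kwargs": {
  "moves": [
    [-1,[0.5,1,0],0],
    [-1,[0.5,1,0],0],
    [-1,[0.5,1,0],0],
    [-1,[0.5,1,0],0],
    [-1,[0.5,1,0],0],
    [-1,[0.5,1,0],0]
  ]
}}

```text
time: 3.12
tool_pos: [0.6423, -0.2322, 0.2321]
tool_rot: [-0.001, 0.694, 0.72, -0.0]
contact_force: [-0.1, -0.3, -0.8]
gripper_width: -0.003
grasp_force: 0.0
```

```bash
cat >> h.py <<'E'
def todisp(p,X):
    c,s=np.cos(p[2]),np.sin(p[2]); d=np.asarray(X)-[p[0],p[1],0]; return np.array([c*d[0]+s*d[1],-s*d[0]+c*d[1],d[2]])
E
python3 - <<'E'
from h import *
p=np.load('p.npy'); s=manip.state(); print(s['time'],s['tool_pos'],todisp(p,s['tool_pos']),s['tool_rot'])
E
```

```text
3.1167 [ 0.64228664 -0.23220399  0.23210502] [ 0.05218543 -0.23016881  0.23210502] [-5.46575440e-04  6.94253772e-01  7.19730021e-01 -3.13903174e-04]
```

{"fn": "arm_command", "kwargs": {
  "moves": [
    [-1,[0,0.3,0],0],
    [-1,[0,0.3,0],0],
    [-1,[0.25,0.3,0.28],0],
    [-1,[0.5,0.3,0.28],0],
    [-1,[0.63,0.3,0.28],0],
    [-1,[0.63,0.3,0.28],0],
    [-1,[0.63,0.3,0.28],0]
  ]
}}

```text
time: 3.7
tool_pos: [0.6821, -0.1373, 0.1913]
tool_rot: [0.0, 0.695, 0.719, -0.0]
contact_force: [-0.6, -0.2, 0.4]
gripper_width: -0.002
grasp_force: 0.0
```

```bash
python3 - <<'E'
from h import *
p=np.load('p.npy'); s=manip.state(); print(s['time'],todisp(p,s['tool_pos']))
O=[]
for n,x0,y0 in (("scene",170,180),("top",270,120)):
    f=manip.grab_frame(n); O.append(cv2.resize(f['frame'][y0:y0+100,x0:x0+100,::-1],None,fx=4,fy=4,interpolation=2))
cv2.imwrite('pics/a2.png',np.hstack(O))
E
```

```text
3.7 [ 0.09543615 -0.13676258  0.19130411]
```

View pics/a2.png

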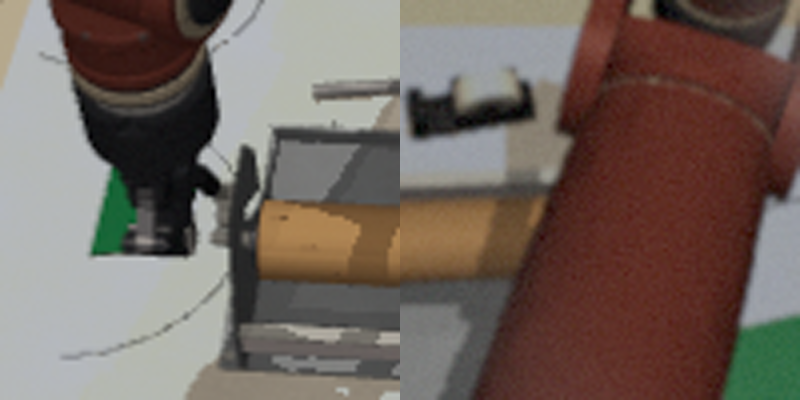

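Scene crop: the gripper stands behind the lever, which is at (208,180), and touches nothing. The arm hides the lever in the top crop. Next I push the lever along its arc.

{"fn": "arm_command", "kwargs": {
  "moves": [
    [-1,[0,-0.07,0],0],
    [-1,[0,-0.13,0],0],
    [-1,[0,-0.2,-0.02],0],
    [-1,[0,-0.27,-0.05],0],
    [-1,[0,-0.33,-0.08],0],
    [-1,[0,-0.39,-0.09],0],
    [-1,[0,-0.45,-0.1],0],
    [-1,[0,-0.51,-0.1],0],
    [-1,[0,-0.57,-0.09],0],
    [-1,[0,-0.62,-0.08],0],
    [-1,[0,-0.67,-0.07],0],
    [-1,[0,-0.71,-0.05],0],
    [-1,[0,-0.75,-0.03],0],
    [-1,[0,-0.78,-0.01],0],
    [-1,[0,-0.8,0.01],0],
    [-1,[0,-0.83,0.05],0],
    [-1,[0,-0.85,0.08],0],
    [-1,[0,-0.87,0.11],0]
  ]
}}

```text
time: 5.3
tool_pos: [0.552, -0.1418, 0.1737]
tool_rot: [-0.0, 0.695, 0.719, -0.0]
contact_force: [-0.7, 0.3, -0.8]
gripper_width: 0.001
grasp_force: 0.0
```

```bash
python3 - <<'E'
from h import *
p=np.load('p.npy'); s=manip.state(); print(s['time'],todisp(p,s['tool_pos']),s['contact_force'])
O=[]
for n,x0,y0 in (("scene",170,180),("top",270,120)):
    f=manip.grab_frame(n); O.append(cv2.resize(f['frame'][y0:y0+100,x0:x0+100,::-1],None,fx=4,fy=4,interpolation=2))
cv2.imwrite('pics/a3.png',np.hstack(O))
E
```

```text
5.3 [-0.03478344 -0.13657018  0.17373533] [-0.69631072  0.33836913 -0.82204547]
```

View pics/a3.png

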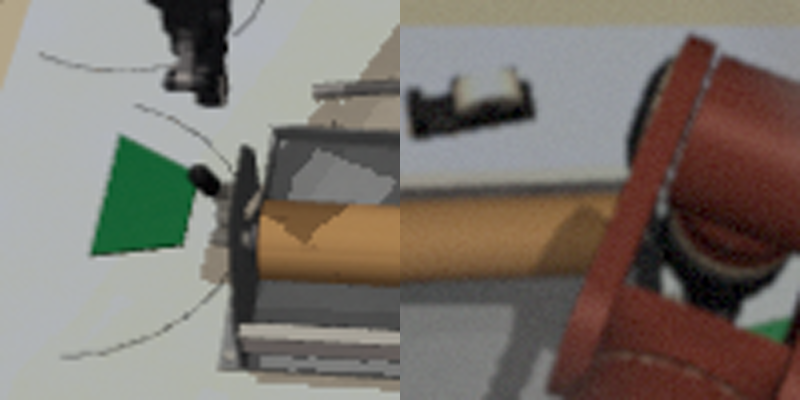

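The scene crop shows the lever still closed at (205,178), so the fingers went past it. I'll triangulate the tip from both views.

```bash
python3 - <<'E'
from h import *
p=np.load('p.npy'); s=manip.state(); st=s['tool_pos']
F={n:manip.grab_frame(n) for n in("scene","top")}
# tip end seen at start: scene, top
def tri(a,b):
    (o1,d1),(o2,d2)=ray(F['scene'],a),ray(F['top'],b)
    k=np.linalg.lstsq(np.stack([d1,-d2],1),o2-o1,rcond=None)[0]; A,B=o1+k[0]*d1,o2+k[1]*d2
    return (A+B)/2,np.linalg.norm(A-B)
for a,b in [((218.5,223),(341.9,163.5)),((223.5,226.5),(340.5,176))]:
    X,e=tri(a,b); print('handle',todisp(p,X),e)
for dz in(0,-.025): print('tips proj scene crop4',(proj(F['scene'],st+[0,0,dz])-[170,180]+.5)*4)
for ph in(60,90,120):
    for r in(.034,.0855):
        q=[.005+r*np.cos(np.radians(ph)),-.132,.116+r*np.sin(np.radians(ph))]; print(ph,r,(proj(F['scene'],pose(p,q))-[170,180]+.5)*4)
d=np.abs(F['scene']['frame'].astype(int)); g=F['scene']['frame'][180:280,170:270]
print(np.argwhere(g.max(2)<45)[:, :].shape)
E
```

```text
handle [ 0.0381727  -0.13469079  0.18613642] 0.0014007080055258897
handle [ 0.01752515 -0.13202619  0.14152822] 0.004122959355043763
tips proj scene crop4 [212.67599616  96.88599142]
tips proj scene crop4 [216.44222835 119.31954573]
60 0.034 [211.42505908 189.8968343 ]
60 0.0855 [198.39324885 182.9613519 ]
90 0.034 [214.25051623 165.34870626]
90 0.0855 [206.01959187 118.85628021]
120 0.034 [218.41634778 149.0639348 ]
120 0.0855 [217.00497731  78.64842224]
(484, 2)
```

```bash
python3 - <<'E'
from h import *
p=np.load('p.npy'); s=manip.state(); st=s['tool_pos']; print(manip.tcp_to_tips,s['gripper_width'],s['time'])
f=manip.grab_frame('scene'); g=f['frame'][180:220,200:236].max(2)
for r in g: print(' '.join(f'{v:3d}' for v in r[::1]))
E
```

```text
0.025 -7.74434057243472e-05 5.5
180 180 181 180 181 172 130  63  20  18  19  20  19  21  20  19  18  20  17  18  21  21  19  18  20  16  19 130 172 181 182 182 182 181 158 121
180 180 180 180 180 180 173 147  94  37  19  18  17  19  18  21  19  18  21  16  21  19  19  16  17  18  17 110 175 182 182 182 181 181 135 168
180 179 180 180 180 180 180 176 170 127  60  20  19  22  20  18  16  18  21  18  19  17  22  27  27  23  17 100 176 182 182 183 183 163 146 178
180 180 180 180 181 180 180 180 180 156  88  19  23  19  17  19  20  18  19  20  21  15  25  31  33  26  12 100 176 182 182 183 184 136 173 182
180 180 180 180 180 180 180 180 180 160  91  22  18  18  20  19  21  20  18  20  21  17  24  29  27  22  19  67 172 182 182 183 144 140 180 183
180 180 180 180 180 180 180 180 180 177 111  19  21  21  19  20  19  21  17  22  15  14  22  22  21  19  20  56 173 184 184 146 143 175 184 184
180 180 180 180 180 180 180 180 180 180 116  21  22  21  20  21  19  20  23  20  17  11  18  17  20  16  23 131 179 185 147 145 176 185 186 186
180 181 180 180 180 180 180 180 180 180 135  58  29  24  31 
[... 3991 characters left out ...]
 177 182 182 182 182 180 180 180 180 179 180 180 181 182 180 176 136 146 176 181 180 180 180 180 180 180 181 180 180 180 180
 96  97  97  98 105 124 155 177 182 181 179 180 180 181 181 180 181 181 181 180 180 178 137 173 181 180 181 180 180 181 119 102 151 178 180 180
 96  96  97  98  96  99 105 125 158 176 180 181 181 182 181 182 180 181 181 180 180 180 177 158 177 180 180 180 180 160  78  44  66 124 176 180
 97  96  97  98  98  97  98  99 106 125 158 176 180 181 182 182 181 181 181 181 181 180 180 178 158 177 180 180 180 157  73  39  41  82 174 180
 98  98  97  98  98  97  97  97  98  99 106 126 158 178 182 181 182 182 182 182 180 180 180 180 178 136 174 180 180 134  60  40  39  45 173 181
```

{"fn": "arm_command", "kwargs": {
  "moves": [
    [-1,[0,0,-0.2],0],
    [-1,[0,0,-0.45],0],
    [-1,[0,0.2,-0.45],0],
    [-1,[0,0.45,-0.45],0],
    [-1,[0,0.7,-0.45],0],
    [-1,[0,0.85,-0.45],0],
    [-1,[0,0.85,-0.2],0],
    [-1,[0,0.85,0.03],0],
    [-1,[0,0.85,0.03],0],
    [-1,[0,0.85,0.03],0]
  ]
}}

```text
time: 6.38
tool_pos: [0.6783, -0.1368, 0.1672]
tool_rot: [-0.003, 0.694, 0.719, -0.001]
contact_force: [1.5, -0.3, 0.2]
gripper_width: 0.001
grasp_force: 0.0
```

{"fn": "arm_command", "kwargs": {
  "moves": [
    [-1,[0,-0.07,0],0],
    [-1,[0,-0.14,0],0],
    [-1,[0,-0.2,0],0],
    [-1,[0,-0.25,0],0],
    [-1,[0,-0.3,0],0],
    [-1,[0,-0.3,0],0]
  ]
}}

```text
time: 6.88
tool_pos: [0.6356, -0.1396, 0.1732]
tool_rot: [0.003, 0.695, 0.719, 0.001]
contact_force: [2.9, -0.7, 2.4]
gripper_width: -0.003
grasp_force: 1.5
```

```bash
python3 - <<'E'
from h import *
p=np.load('p.npy'); s=manip.state(); print(s['time'],todisp(p,s['tool_pos']),s['contact_force'],s['ft_torque'])
f=manip.grab_frame('scene'); g=f['frame'][150:260,170:270,::-1]
cv2.imwrite('pics/a4.png',cv2.resize(g,None,fx=5.4,fy=5.4,interpolation=2))
E
```

```text
6.8833 [ 0.04889236 -0.13737153  0.1732024 ] [ 2.89554764 -0.68630951  2.36222515] [ 0.01176615 -0.40853049 -0.03972736]
```

View pics/a4.png

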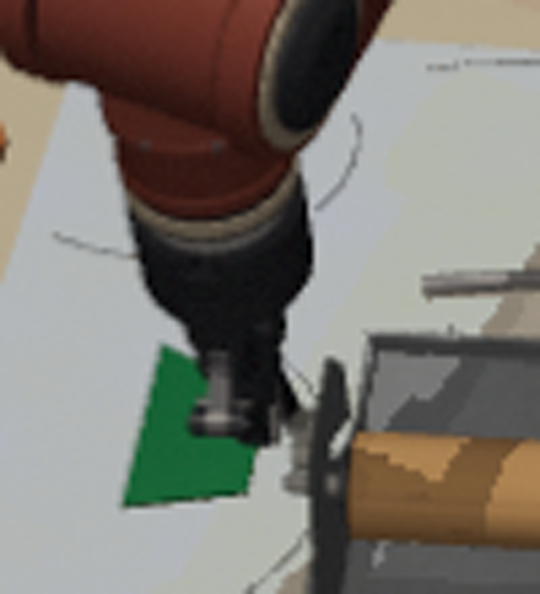

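The lever is in contact now: about 3 N on the wrist, and the handle at (290,390) stands more upright. I'll continue in small steps.

{"fn": "arm_command", "kwargs": {
  "moves": [
    [-1,[0,-0.04,-0.03],0],
    [-1,[0,-0.08,-0.06],0],
    [-1,[0,-0.13,-0.1],0],
    [-1,[0,-0.17,-0.1],0],
    [-1,[0,-0.22,-0.1],0],
    [-1,[0,-0.26,-0.1],0],
    [-1,[0,-0.31,-0.09],0],
    [-1,[0,-0.31,-0.09],0]
  ]
}}

```text
time: 7.6
tool_pos: [0.5868, -0.1407, 0.1833]
tool_rot: [-0.0, 0.695, 0.719, -0.001]
contact_force: [-0.4, 0.4, -0.0]
gripper_width: -0.002
grasp_force: 0.1
```

{"fn": "arm_command", "kwargs": {
  "moves": [
    [-1,[0,-0.04,0.02],0],
    [-1,[0,-0.08,0.05],0],
    [-1,[0,-0.11,0.08],0],
    [-1,[0,-0.14,0.11],0],
    [-1,[0,-0.14,0.11],0]
  ]
}}

```text
time: 8.02
tool_pos: [0.5658, -0.1413, 0.1654]
tool_rot: [-0.001, 0.695, 0.719, -0.001]
contact_force: [0.5, 0.7, 1.7]
gripper_width: -0.002
grasp_force: 0.5
```

```bash
python3 - <<'E'
from h import *
p=np.load('p.npy'); s=manip.state(); print(s['time'],todisp(p,s['tool_pos']),s['contact_force'],s['ft_torque'])
f=manip.grab_frame('scene'); g=f['frame'][150:260,170:270,::-1]
cv2.imwrite('pics/a5.png',cv2.resize(g,None,fx=5.4,fy=5.4,interpolation=2))
E
```

```text
8.0167 [-0.02094365 -0.136526    0.16540972] [0.53923604 0.66488684 1.70597455] [-0.07698032 -0.0337441  -0.02619781]
```

View pics/a5.png

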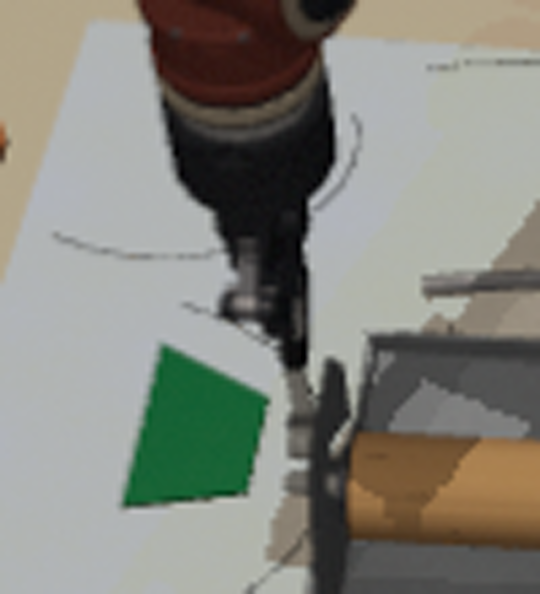

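The lever is over to the front, with its grey shank at (300,400) and the fingertips resting on the handle. I'll press it down to the stop.

{"fn": "arm_command", "kwargs": {
  "moves": [
    [-1,[0,-0.02,0.03],0],
    [-1,[0,-0.04,0.06],0],
    [-1,[0,-0.05,0.09],0],
    [-1,[0,-0.05,0.09],0]
  ]
}}

```text
time: 8.4
tool_pos: [0.559, -0.1417, 0.1524]
tool_rot: [-0.001, 0.695, 0.719, -0.001]
contact_force: [-0.3, -0.6, 3.1]
gripper_width: 0.003
grasp_force: 1.2
```

{"fn": "arm_command", "kwargs": {
  "moves": [
    [-1,[0,-0.01,0.02],0],
    [-1,[0,-0.01,0.04],0],
    [-1,[0,-0.01,0.04],0]
  ]
}}

```text
time: 8.65
tool_pos: [0.558, -0.1417, 0.1468]
tool_rot: [-0.0, 0.695, 0.719, -0.0]
contact_force: [1.3, 0.3, 3.2]
gripper_width: -0.005
grasp_force: 1.3
```

{"fn": "arm_command", "kwargs": {
  "moves": [
    [-1,[0,-0.01,0.02],0],
    [-1,[0,-0.01,0.04],0],
    [-1,[0,-0.01,0.04],0]
  ]
}}

```text
time: 8.9
tool_pos: [0.5563, -0.1417, 0.1407]
tool_rot: [-0.0, 0.695, 0.719, -0.0]
contact_force: [-0.3, -0.4, 2.8]
gripper_width: -0.003
grasp_force: 1.4
```

{"fn": "arm_command", "kwargs": {
  "moves": [
    [-1,[0,0,0.02],0],
    [-1,[0,0,0.04],0],
    [-1,[0,0,0.04],0]
  ]
}}

```text
time: 9.15
tool_pos: [0.5565, -0.1417, 0.1346]
tool_rot: [-0.0, 0.695, 0.719, -0.0]
contact_force: [-0.2, -1.0, 2.2]
gripper_width: -0.0
grasp_force: 1.4
```

{"fn": "arm_command", "kwargs": {
  "moves": [
    [-1,[0,0,0.02],0],
    [-1,[0,0,0.04],0],
    [-1,[0,0,0.04],0]
  ]
}}

```text
time: 9.4
tool_pos: [0.557, -0.1419, 0.1319]
tool_rot: [-0.0, 0.694, 0.72, -0.0]
contact_force: [-6.7, 2.0, 14.8]
gripper_width: -0.003
grasp_force: 6.5
```

{"fn": "arm_command", "kwargs": {
  "moves": [
    [-1,[0,0,-0.3],0],
    [-1,[0,0,-0.6],0],
    [-0.5,[0.2,0.1,-0.7],0],
    [0,[0.45,0.2,-0.7],0],
    [1,[0.7,0.3,-0.7],0],
    [1,[0.92,0.38,-0.7],0],
    [1,[0.92,0.38,-0.7],0],
    [1,[0.92,0.38,-0.7],0],
    [1,[0.92,0.38,-0.7],0]
  ]
}}

```text
time: 10.15
tool_pos: [0.6085, -0.0018, 0.2332]
tool_rot: [-0.001, 0.694, 0.72, -0.001]
contact_force: [0.3, -0.4, -0.4]
gripper_width: 0.976
grasp_force: 0.0
```

```bash
python3 - <<'E'
from h import *
p=np.load('p.npy'); s=manip.state(); print(s['time'],s['tool_pos'],todisp(p,s['tool_pos']),s['contact_force'],s['gripper_width'])
O=[]
for n,x0,y0 in (("scene",190,150),("top",245,120)):
    f=manip.grab_frame(n); S=4; w=100 if n=='scene' else 100
    im=cv2.resize(f['frame'][y0:y0+130,x0:x0+100,::-1],None,fx=S,fy=S,interpolation=2)
    P=lambda q:((proj(f,q)-[x0,y0]+.5)*S).astype(int)
    for ph in(60,169):
        a=np.radians(ph); L=[pose(p,[.005+r*np.cos(a),-.132,.116+r*np.sin(a)]) for r in(.034,.0855)]
        cv2.line(im,tuple(P(L[0]).tolist()),tuple(P(L[1]).tolist()),(255,0,255),1)
    for dz in(0,-.025): cv2.circle(im,tuple(P(s['tool_pos']+[0,0,dz]).tolist()),3,(0,255,255),1)
    O.append(im)
cv2.imwrite('pics/a6.png',np.hstack(O))
E
```

```text
10.15 [ 0.60846363 -0.00184464  0.23321892] [0.02680478 0.00127286 0.23321892] [ 0.25085683 -0.36684767 -0.37993797] 0.9758979042509622
```

View pics/a6.png

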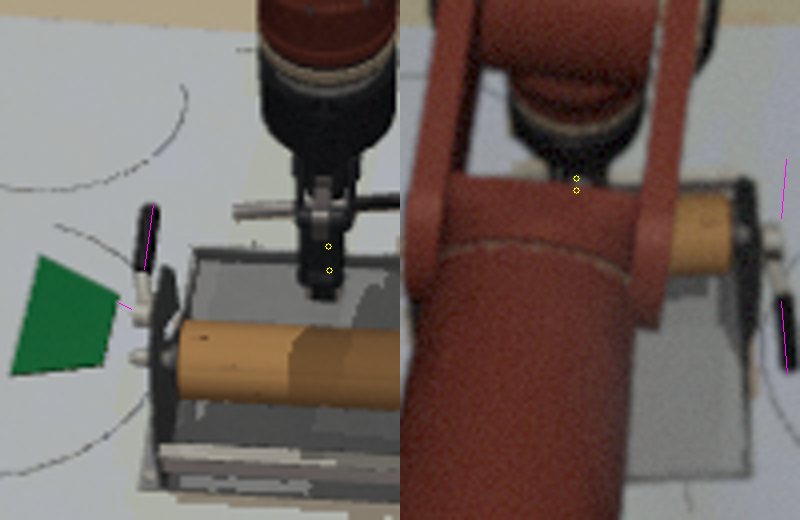

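Both views show the lever open at the 169° line: black handle at (148,238) in the scene crop and (787,332) in the top crop. The fingertip height looks different from what I assumed, so I'll check it before lowering.

```bash
python3 - <<'E'
from h import *
p=np.load('p.npy'); f=manip.grab_frame('scene')
for nm,T,xs in (("open",[.0268,.0013,.2332],(-.057,-.0425,.0425,.057)),("shut",[-.0348,-.1366,.1737],(-.0145,0,.0145))):
    for t in(0,.012,.025): print(nm,t,[np.round(proj(f,pose(p,np.array(T)+[x,0,-t])),1).tolist() for x in xs])
g=f['frame'].max(2)[205:232:1,255:290]
for i,r in enumerate(g): print(205+i,' '.join(f'{v:3d}' for v in r))
E
```

```text
open 0 [[273.2, 193.4], [272.8, 197.8], [270.6, 225.1], [270.2, 230.0]]
open 0.012 [[273.2, 196.3], [272.9, 200.7], [270.6, 227.9], [270.2, 232.8]]
open 0.025 [[273.2, 199.5], [272.9, 203.9], [270.6, 230.9], [270.2, 235.8]]
shut 0 [[223.3, 199.6], [222.5, 203.7], [221.8, 208.0]]
shut 0.012 [[223.7, 202.3], [223.0, 206.4], [222.2, 210.7]]
shut 0.025 [[224.2, 205.2], [223.5, 209.3], [222.7, 213.5]]
205 171 171 171 173 172 172 172 172  62  24  23  23  48  55  54  55  52  30  29  33  23  25  26 169 176 177 177 177 177 177 176 177 178 177 177
206 176 176 176 177 176 176 176 176 114  35  20  22  39  46  47  47  37  22  19  23  24  26  63 172 176 177 176 176 176 176 176 177 177 177 177
207 177 176 176 177 176 177 176 176 145  47  21  25  36  44  45  47  37  21  21  21  25 102 167 176 177 176 176 178 177 178 176 177 176 176 152
208 176 176 176 176 176 176 176 176 174  62  24  20  36  45  46  44  35  24  22  23  62 168 176 176 176 177 177 178 178 178 176 177 177 176 150
209 176 176 177 176 176 176 176 177 177  63  22  20  26  33  47  44  31  24  23  21  60 172 176 176 177 177 178 178 177 178 
[... 2487 characters left out ...]
 115 115 115 115 115 114 114 114 112 112 114 114 114 112 112 112 118 120 118 119  82  78  78  78  77  78  76  77  79  78  77
228 115 116 115 113 113 114 115 115 115 114 113 112 113 113 113 112 113 112 112 111 119 120 118  88  79  78  78  77  77  77  77  76  77  78  77
229 115 115 114 113 114 114 115 114 114 115 115 113 113 113 112 111 111 112 111 112 121 120 119  82  77  78  77  79  77  77  77  77  79  77  76
230 108 109 106 106 113 115 114 114 116 116 117 115 113 113 113 112 111 112 112 119 120 120 119  81  78  77  78  79  77  78  77  77  77  76  76
231 132 130 131 129 132 132 130 127 124 121 120 119  99  88  94  94  94  93 104 108 109 107  82  73  77  77  78  77  78  78  76  76  76  76  77
```

{"fn": "arm_command", "kwargs": {
  "moves": [
    [-1,[0,0,0],0],
    [-1,[0,0,0.1],0],
    [-1,[0,0,0.25],0],
    [-1,[0,0,0.4],0],
    [-1,[0,0,0.5],0],
    [-1,[0,0,0.54],0],
    [-1,[0,0,0.54],0],
    [-1,[0,0,0.54],0]
  ]
}}

```text
time: 10.97
tool_pos: [0.6092, -0.0023, 0.1541]
tool_rot: [0.0, 0.695, 0.719, 0.0]
contact_force: [-0.2, -0.4, 0.4]
gripper_width: -0.003
grasp_force: 0.0
```

{"fn": "arm_command", "kwargs": {
  "moves": [
    [-1,[0,0,0.02],0],
    [-1,[0,0,0.03],0],
    [-1,[0,0,0.03],0]
  ]
}}

```text
time: 11.22
tool_pos: [0.6094, -0.0019, 0.1498]
tool_rot: [0.001, 0.695, 0.719, 0.0]
contact_force: [0.5, -0.6, -1.0]
gripper_width: -0.004
grasp_force: 0.0
```

{"fn": "arm_command", "kwargs": {
  "moves": [
    [-1,[0,0,0.02],0],
    [-1,[0,0,0.03],0],
    [-1,[0,0,0.03],0]
  ]
}}

```text
time: 11.47
tool_pos: [0.6087, -0.0018, 0.1441]
tool_rot: [-0.0, 0.695, 0.719, -0.0]
contact_force: [-0.2, -0.5, 0.4]
gripper_width: -0.0
grasp_force: 0.0
```

{"fn": "arm_command", "kwargs": {
  "moves": [
    [-1,[0,0,0.02],0],
    [-1,[0,0,0.03],0],
    [-1,[0,0,0.03],0]
  ]
}}

```text
time: 11.72
tool_pos: [0.6086, -0.0017, 0.1393]
tool_rot: [-0.0, 0.695, 0.719, -0.0]
contact_force: [-0.7, -1.1, -0.3]
gripper_width: 0.002
grasp_force: 0.0
```

{"fn": "arm_command", "kwargs": {
  "moves": [
    [-1,[0,0,0.02],0],
    [-1,[0,0,0.03],0],
    [-1,[0,0,0.03],0]
  ]
}}

```text
time: 11.97
tool_pos: [0.6086, -0.0018, 0.1349]
tool_rot: [-0.0, 0.695, 0.719, -0.0]
contact_force: [-0.5, 0.1, -0.5]
gripper_width: -0.003
grasp_force: 0.0
```

{"fn": "arm_command", "kwargs": {
  "moves": [
    [-1,[0,0,0.02],0],
    [-1,[0,0,0.03],0],
    [-1,[0,0,0.03],0]
  ]
}}

```text
time: 12.22
tool_pos: [0.6086, -0.0018, 0.1304]
tool_rot: [-0.0, 0.695, 0.719, -0.0]
contact_force: [0.6, 0.6, 0.6]
gripper_width: 0.003
grasp_force: 0.0
```

{"fn": "arm_command", "kwargs": {
  "moves": [
    [-1,[0,0,0.02],0],
    [-1,[0,0,0.03],0],
    [-1,[0,0,0.03],0]
  ]
}}

```text
time: 12.47
tool_pos: [0.6086, -0.0018, 0.1259]
tool_rot: [-0.0, 0.695, 0.719, -0.0]
contact_force: [0.1, 0.6, 0.1]
gripper_width: -0.003
grasp_force: 0.0
```

{"fn": "arm_command", "kwargs": {
  "moves": [
    [-1,[0,0,0.01],0],
    [-1,[0,0,0.02],0],
    [-1,[0,0,0.02],0]
  ]
}}

```text
time: 12.72
tool_pos: [0.6097, -0.0018, 0.1245]
tool_rot: [0.001, 0.695, 0.719, 0.001]
contact_force: [-1.8, 0.7, 2.5]
gripper_width: -0.002
grasp_force: 1.5
```

{"fn": "arm_command", "kwargs": {
  "moves": [
    [-1,[0,0,0.01],0],
    [-1,[0,0,0.02],0],
    [-1,[0,0,0.02],0]
  ]
}}

```text
time: 12.97
tool_pos: [0.611, -0.0018, 0.1243]
tool_rot: [0.002, 0.695, 0.719, 0.002]
contact_force: [-1.1, 1.3, 12.2]
gripper_width: -0.002
grasp_force: 6.0
```

```bash
python3 - <<'E'
from h import *
p=np.load('p.npy'); s=manip.state(); print(s['time'],todisp(p,s['tool_pos']))
f=manip.grab_frame('scene')
im=cv2.imread('pics/scene1.png')
for c in (300,420): print(c,[int(v) for v in im[270:410:5,c].max(1)])
for v in (250,254,258,261,264,268,274):
    print(v,[np.round(todisp(p,onz(f,(272,v),z))*1000)[0] for z in(.062,.03,.01)])
E
```

```text
12.9667 [0.02937562 0.00121473 0.12426391]
300 [90, 75, 69, 73, 78, 79, 79, 78, 79, 72, 69, 71, 67, 87, 138, 157, 163, 119, 89, 93, 86, 102, 115, 117, 82, 65, 110, 130]
420 [109, 94, 78, 76, 78, 80, 78, 76, 76, 77, 77, 70, 66, 66, 63, 121, 158, 161, 131, 99, 95, 96, 76, 93, 111, 111, 74, 101]
250 [np.float64(34.0), np.float64(15.0), np.float64(3.0)]
254 [np.float64(47.0), np.float64(28.0), np.float64(16.0)]
258 [np.float64(60.0), np.float64(42.0), np.float64(30.0)]
261 [np.float64(70.0), np.float64(51.0), np.float64(40.0)]
264 [np.float64(79.0), np.float64(61.0), np.float64(50.0)]
268 [np.float64(92.0), np.float64(74.0), np.float64(63.0)]
274 [np.float64(110.0), np.float64(93.0), np.float64(82.0)]
```

{"fn": "arm_command", "kwargs": {
  "moves": [
    [-1,[0,0,-0.2],0],
    [0,[0,0,-0.35],0],
    [1,[0,0,-0.35],0],
    [1,[0,0,-0.35],0],
    [1,[0,0,-0.35],0],
    [1,[0,0,-0.35],0],
    [1,[0,0,-0.35],0],
    [1,[0,0,-0.35],0]
  ]
}}

```text
time: 13.68
tool_pos: [0.6082, -0.0018, 0.1715]
tool_rot: [-0.001, 0.695, 0.719, -0.001]
contact_force: [0.4, 0.1, -0.3]
gripper_width: 0.974
grasp_force: 0.0
```

{"fn": "arm_command", "kwargs": {
  "moves": [
    [1,[0,0,0.15],0],
    [1,[0,0,0.3],0],
    [1,[0,0,0.42],0],
    [1,[0,0,0.5],0],
    [1,[0,0,0.56],0],
    [1,[0,0,0.61],0],
    [1,[0,0,0.61],0],
    [1,[0,0,0.61],0]
  ]
}}

```text
time: 14.35
tool_pos: [0.6092, -0.0019, 0.0818]
tool_rot: [0.0, 0.695, 0.719, 0.0]
contact_force: [0.4, -0.7, -0.1]
gripper_width: 0.999
grasp_force: 0.0
```

{"fn": "arm_command", "kwargs": {
  "moves": [
    [0.45,[0,0,0],0],
    [0.4,[0,0,0],0],
    [0.36,[0,0,0],0],
    [0.32,[0,0,0],0],
    [0.32,[0,0,0],0],
    [0.32,[0,0,0],0]
  ]
}}

```text
time: 14.85
tool_pos: [0.6077, -0.002, 0.0812]
tool_rot: [-0.001, 0.694, 0.72, -0.001]
contact_force: [-4.4, -0.5, 0.9]
gripper_width: 0.662
grasp_force: 2.6
```

{"fn": "arm_command", "kwargs": {
  "moves": [
    [0.34,[0,-0.01,0],0],
    [0.3,[0,-0.01,0],0],
    [0.3,[0,-0.01,0],0]
  ]
}}

```text
time: 15.1
tool_pos: [0.6074, -0.0019, 0.0818]
tool_rot: [0.0, 0.695, 0.719, 0.0]
contact_force: [-1.9, -0.2, 1.9]
gripper_width: 0.654
grasp_force: 8.7
```

{"fn": "arm_command", "kwargs": {
  "moves": [
    [0.2,[0,0,0],0],
    [0,[0,0,0],0],
    [-0.3,[0,0,0],0],
    [-1,[0,0,0],0],
    [-1,[0,0,0],0],
    [-1,[0,0,0],0]
  ]
}}

```text
time: 15.6
tool_pos: [0.6075, -0.0019, 0.0822]
tool_rot: [-0.0, 0.694, 0.719, -0.0]
contact_force: [-6.3, 0.2, 5.4]
gripper_width: 0.635
grasp_force: 62.9
```

{"fn": "arm_command", "kwargs": {
  "moves": [
    [-1,[0,0,-0.01],0],
    [-1,[0,-0.01,-0.02],0],
    [-1,[0,-0.015,-0.025],0],
    [-1,[0,-0.015,-0.025],0]
  ]
}}

```text
time: 15.93
tool_pos: [0.605, -0.0018, 0.0847]
tool_rot: [-0.0, 0.695, 0.719, 0.0]
contact_force: [0.4, 0.3, -2.5]
gripper_width: 0.633
grasp_force: 63.7
```

{"fn": "arm_command", "kwargs": {
  "moves": [
    [-1,[0,-0.015,-0.005],0],
    [-1,[0,-0.03,-0.01],0],
    [-1,[0,-0.045,-0.01],0],
    [-1,[0,-0.06,-0.01],0],
    [-1,[0,-0.073,0],0],
    [-1,[0,-0.087,0.007],0],
    [-1,[0,-0.1,0.02],0],
    [-1,[0,-0.12,0.04],0],
    [-1,[0,-0.12,0.04],0]
  ]
}}

```text
time: 16.68
tool_pos: [0.586, -0.0025, 0.0782]
tool_rot: [-0.001, 0.695, 0.719, -0.001]
contact_force: [-0.2, 0.7, -3.8]
gripper_width: 0.632
grasp_force: 63.8
```

{"fn": "arm_command", "kwargs": {
  "moves": [
    [-1,[0,-0.02,0.02],0],
    [-1,[0,-0.04,0.04],0],
    [-1,[0,-0.06,0.06],0],
    [-1,[0,-0.08,0.08],0],
    [-1,[0,-0.1,0.1],0],
    [-1,[0,-0.12,0.12],0],
    [-1,[0,-0.14,0.14],0],
    [-1,[0,-0.16,0.16],0],
    [-1,[0,-0.16,0.16],0]
  ]
}}

```text
time: 17.43
tool_pos: [0.562, -0.0033, 0.0542]
tool_rot: [-0.001, 0.695, 0.719, -0.001]
contact_force: [0.4, 0.9, -3.3]
gripper_width: 0.637
grasp_force: 63.9
```

{"fn": "arm_command", "kwargs": {
  "moves": [
    [-1,[0,-0.02,0.02],0],
    [-1,[0,-0.04,0.04],0],
    [-1,[0,-0.06,0.06],0],
    [-1,[0,-0.06,0.06],0]
  ]
}}

```text
time: 17.77
tool_pos: [0.553, -0.0036, 0.0452]
tool_rot: [-0.001, 0.695, 0.719, -0.001]
contact_force: [-0.3, -0.2, -3.9]
gripper_width: 0.633
grasp_force: 63.9
```

{"fn": "arm_command", "kwargs": {
  "moves": [
    [-1,[0,-0.02,0.02],0],
    [-1,[0,-0.04,0.04],0],
    [-1,[0,-0.06,0.06],0],
    [-1,[0,-0.08,0.07],0],
    [-1,[0,-0.1,0.075],0],
    [-1,[0,-0.1,0.075],0]
  ]
}}

```text
time: 18.27
tool_pos: [0.5383, -0.0042, 0.0345]
tool_rot: [-0.0, 0.695, 0.719, -0.0]
contact_force: [-0.2, 0.3, -3.5]
gripper_width: 0.636
grasp_force: 63.9
```

{"fn": "arm_command", "kwargs": {
  "moves": [
    [-1,[0,-0.02,0.005],0],
    [-1,[0,-0.05,0.01],0],
    [-1,[0,-0.08,0.013],0],
    [-1,[0,-0.11,0.017],0],
    [-1,[0,-0.14,0.02],0],
    [-1,[0,-0.17,0.023],0],
    [-1,[0,-0.2,0.027],0],
    [-1,[0,-0.2,0.027],0]
  ]
}}

```text
time: 18.93
tool_pos: [0.5081, -0.0052, 0.0305]
tool_rot: [-0.0, 0.695, 0.719, -0.0]
contact_force: [0.7, -0.5, -4.1]
gripper_width: 0.634
grasp_force: 63.9
```

{"fn": "arm_command", "kwargs": {
  "moves": [
    [-1,[0,-0.02,0.005],0],
    [-1,[0,-0.045,0.01],0],
    [-1,[0,-0.07,0.015],0],
    [-1,[0,-0.1,0.02],0],
    [-1,[0,-0.125,0.025],0],
    [-1,[0,-0.15,0.03],0],
    [-1,[0,-0.17,0.035],0],
    [-1,[0,-0.17,0.035],0]
  ]
}}

```text
time: 19.6
tool_pos: [0.4829, -0.0062, 0.0253]
tool_rot: [-0.0, 0.695, 0.719, -0.0]
contact_force: [-0.6, -0.3, -3.5]
gripper_width: 0.635
grasp_force: 63.9
```

{"fn": "arm_command", "kwargs": {
  "moves": [
    [-1,[0,0,0.005],0],
    [-1,[0,0,0.01],0],
    [-1,[0,0,0.01],0]
  ]
}}

```text
time: 19.85
tool_pos: [0.4839, -0.0062, 0.0241]
tool_rot: [0.0, 0.695, 0.719, 0.0]
contact_force: [-0.3, -0.1, -4.6]
gripper_width: 0.634
grasp_force: 63.9
```

{"fn": "arm_command", "kwargs": {
  "moves": [
    [-1,[0,0,0.005],0],
    [-1,[0,0,0.01],0],
    [-1,[0,0,0.01],0]
  ]
}}

```text
time: 20.1
tool_pos: [0.4841, -0.0063, 0.0237]
tool_rot: [-0.0, 0.694, 0.719, -0.0]
contact_force: [-4.6, 0.4, 5.2]
gripper_width: 0.633
grasp_force: 64.8
```

{"fn": "arm_command", "kwargs": {
  "moves": [
    [-1,[0,-0.01,0.005],0],
    [-1,[0,-0.015,0.007],0],
    [-1,[0,-0.015,0.007],0]
  ]
}}

```text
time: 20.35
tool_pos: [0.484, -0.0063, 0.0237]
tool_rot: [0.002, 0.695, 0.719, 0.002]
contact_force: [0.7, 1.3, 4.9]
gripper_width: 0.631
grasp_force: 64.8
```

{"fn": "arm_command", "kwargs": {
  "moves": [
    [0.24,[0,0,-0.005],0],
    [0.28,[0,0,-0.008],0],
    [0.32,[0,0,-0.008],0],
    [0.36,[0,0,-0.008],0],
    [0.4,[0,0,-0.008],0],
    [0.5,[0,0,-0.008],0],
    [0.7,[0,0,-0.008],0],
    [0.9,[0,0,-0.008],0],
    [1,[0,0,-0.008],0],
    [1,[0,0,-0.008],0],
    [1,[0,0,-0.008],0],
    [1,[0,0,-0.008],0]
  ]
}}

```text
time: 21.35
tool_pos: [0.4816, -0.0063, 0.0229]
tool_rot: [0.0, 0.695, 0.719, 0.0]
contact_force: [-0.1, -0.5, 1.1]
gripper_width: 0.999
grasp_force: 0.0
```

{"fn": "arm_command", "kwargs": {
  "moves": [
    [1,[0,0,-0.03],0],
    [1,[0,0,-0.1],0],
    [1,[0,0,-0.2],0],
    [1,[0,0,-0.4],0],
    [1,[0,0,-0.65],0],
    [1,[0,0,-0.9],0],
    [1,[0,0,-1],0],
    [1,[0,0,-1],0]
  ]
}}

```text
time: 22.02
tool_pos: [0.4849, -0.0068, 0.1801]
tool_rot: [0.005, 0.694, 0.719, 0.003]
contact_force: [0.2, 0.2, 0.7]
gripper_width: 0.999
grasp_force: 0.0
```

{"fn": "arm_command", "kwargs": {
  "moves": [
    [1,[-0.3,-0.2,-0.2],0],
    [1,[-0.6,-0.3,-0.3],0],
    [1,[-0.9,-0.3,-0.3],0],
    [1,[-1,-0.3,-0.3],0],
    [1,[-1,-0.3,-0.3],0]
  ]
}}

```text
time: 22.43
tool_pos: [0.4411, -0.1632, 0.219]
tool_rot: [0.002, 0.697, 0.717, -0.001]
contact_force: [0.1, 0.4, -0.9]
gripper_width: 1.001
grasp_force: 0.0
```

```bash
python3 - <<'E'
from h import *
p=np.load('p.npy'); s=manip.state(); print(s['time'],todisp(p,s['tool_pos']),s['contact_force'],s['gripper_width'])
O=[]
for n,x0,y0 in (("scene",195,170),("top",225,140)):
    f=manip.grab_frame(n); S=3
    im=cv2.resize(f['frame'][y0:y0+150,x0:x0+130,::-1],None,fx=S,fy=S,interpolation=2)
    c,_=cv2.findContours(np.zeros((2,2),np.uint8),0,1)
    u=((proj(f,pose(p,core_pts((-.101,0,.0355))))-[x0,y0]+.5)*S).astype(np.int32)
    cv2.polylines(im,[cv2.convexHull(u)],True,(255,0,255),1); O.append(im)
cv2.imwrite('pics/a7.png',np.hstack(O))
E
```

```text
22.4333 [-0.14636462 -0.15387597  0.21897188] [ 0.14480713  0.4180651  -0.92195359] 1.0012370828553998
```

View pics/a7.png

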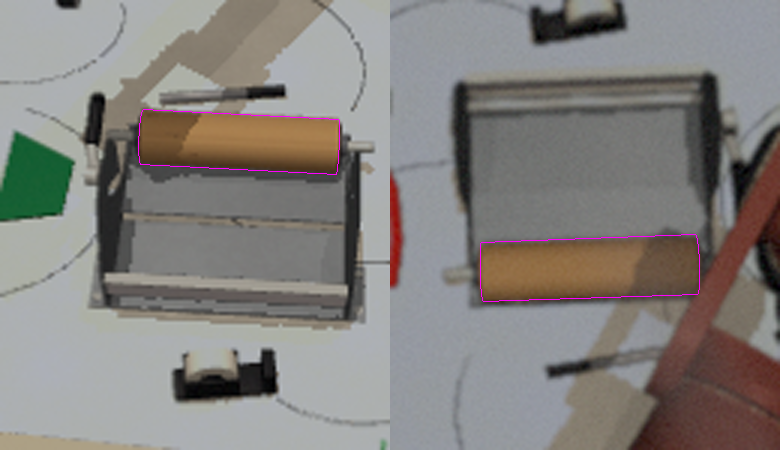

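The core lies in the tray: scene crop (240,140), top crop (590,268), both on the predicted resting outline. The lever is still open at (95,120), the marker, pliers and tape show no sign of having moved, and the arm is clear. I'll hand in.

{"fn": "arm_command", "kwargs": {
  "moves": [
    [1,[0,0,0],0],
    [1,[0,0,0],0],
    [1,[0,0,0],0]
  ]
}}

```text
time: 22.78
tool_pos: [0.4418, -0.1564, 0.2172]
tool_rot: [-0.001, 0.694, 0.72, -0.0]
contact_force: [0.3, 1.0, 0.6]
gripper_width: 0.999
grasp_force: 0.0
```

```bash
python3 -c "
from plant import manip; print(manip.job_done())"
```

```text
the job is handed in; nothing more can be done
None
```

Handed in at about 23 s (no verdict was returned): the cam lever is fully open, the core was held all the way down and rests in the tray clear of the slots, and the other bench items were not touched.

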